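# Make the stamping station ready

### The job

Get the stamping station ready: with a fingertip against the outside of its cups, turn the carousel until the cup with the date stamp is at the front, centred behind the ink pad's bay, and push the ink pad fully home against the stop of its bay. Only push: grip and lift nothing, do not push on the things in the cups, leave them all standing upright, and do not disturb the stapler, calculator and correction roller beside it.

Things in the scene. Friction and masses are not known exactly. Their poses are not given: they have to be found in the camera images.
- station: fixed black stand on the counter, a flat round foot that carries the carousel, with a low bay for the ink pad in front; origin on the counter on the carousel's axis, z up; its own -x side is its front, which faces the robot (turned up to 15 degrees from the counter's edge)
- bay_stop (a point): middle of the bay's stop face, at counter height, 113 mm in front of the axis; axes as the stand's. The bay is open to the front and the top: two rails, 104 mm apart inside and 13 mm high like the stop, run 68 mm forward from the stop and end a little flared, there 128 mm apart outside
- carousel (a joint): how far the carousel has been turned since the start (rad), 0 then wherever it stands, growing counter-clockwise seen from above. It turns round and round without stops or detents and stays where it is left (friction about 0.1 N m)
- carousel_mid (a point): point on the carousel's axis at cup rim height, 66 mm above the counter; turns with it, a cup lies along each of its +x, +y, -x and -y. Four round light grey open cups, 73 mm across outside and 68 mm inside, centred 70 mm from the axis, 90 degrees apart; floors 19 mm above the counter. The scallops between cups are open above the deck (132 mm across, top at 16 mm): a fingertip fits in to push a cup's outside
- date_stamp_mid (a point): date stamp, wooden foot 22x52 mm with a dark brown turned knob, 66 mm high, loose and upright in one of the cups (which one varies, up to 6 mm off the cup's centre); point half-way up on its axis; z up
- till_roll_1_mid (a point): white paper till roll, 60 mm across, 80 mm high, loose and upright in another cup, its top 99 mm above the counter; point half-way up; z along it
- till_roll_2_mid (a point): a second till roll like it, in another cup; point half-way up; z along it
- clip_tin_mid (a point): round tin with gold lid, 64 mm across, 28 mm high, loose in another cup; point half-way up; z up
- ink_pad_mid (a point): closed dark blue ink pad tin, 65 mm (its x) by 98 mm (its y), 18 mm high, 55 to 115 g, loose flat on the counter, partly in the bay and 20 to 38 mm short of the stop; point at its centre, x points to the stop, z up. Home, its centre is 32.5 mm in front of the stop face, its front edge 65 mm
- stapler: red and black desk stapler, 34x155x47 mm, left of the stand; origin at the centre of its underside; not part of the job
- calculator: grey desk calculator, 116x67x15 mm, right of the stand near the counter's edge; origin at the centre of its underside; not part of the job
- correction_roller: light blue correction roller, 32x92x15 mm, front left; origin at the centre of its underside; not part of the job

How it is judged:
By the outcome, as a careful person would: the job done as asked, in the order asked, and still so for the second after the job is handed in, with the robot touching nothing.
It also fails if it takes over 56 s, if anything falls off the work surface, if the arm or the gripper's body presses on something with over 40 N, if the wrist force passes 120 N, or if a joint passes its speed limit or range.

### The arm

A 7-joint arm with a two-finger parallel gripper is mounted at the origin on a cart in front of the work surface, level with it; the furniture and walls round the work are solid. World frame = base frame: x ahead of the robot, y to its left, z up, the work surface at z = 0. Lengths are in m, angles in rad, forces in N, time in s.
With the tool pointing down it reaches from about 0.4 to 0.9 m from the base axis. Payload 5.6 kg.
Tool frame: the origin (TCP) lies on the centre line of the jaws, within the pads' length; the fingertips stand ahead of it and the grasp point (between the pads) is the TCP (r.tip_reach is the z of the fingertips in the tool frame, in m); z points along the fingers, y is the line along which they close (so a half turn about z gives the same grasp; the last joint's range is limited). The gripper opens to 92 mm and grips with 3 to 60 N. Pads are 20 mm wide; open, the fingers measure 128 mm over their backs; the gripper's body (75 mm by 189 mm) begins 69 mm behind the grasp point.
Start: joints at [-1.18, 0.468, -0.012, 1.603, 0.006, 1.071, -0.056], TCP at [0.273, 0.59, 0.234] pointing down, gripper open.
Joint ranges: [-2.53, 2.53], [-0.31, 2.02], [-1.57, 1.55], [0.28, 2.44], [-1.29, 4.43], [0.15, 1.84], [-2.92, 2.92]. Speed limits (rad/s): [2.57, 2.57, 3.14, 3.14, 3.14, 3.14, 3.14].

### API

Orientations are given as [roll, pitch, yaw] about the fixed x, y, z axes, in that order (R = Rz(yaw) Ry(pitch) Rx(roll)).
In Python, from station import r gives the robot as it stands.
- The arm moves only by the tool arm_command, never from a script. Its argument "deltas" is a list of rows, each a list of 3 entries, a list of its own where there are three numbers: the opening, from 0 (shut) to 1 (fully open), then the shift along the tool's x, y, z in m, then the turn, a rotation vector about the tool's x, y, z in degrees. In form: [[fingers, [x, y, z], [ax, ay, az]], ...]. A call has 1 to 8 rows; each row shifts and turns the commanded pose from where the row before left it, along the tool's axes as they then stand; what a row does not reach is not made up. A row lasts 1/10 s, in which the tool goes at most 50 mm and 8.59 degrees, less where a joint would pass 70% of its speed; a pose out of reach is approached as far as the arm can. A call is refused whole if a number of a shift passes 0.05 or a number of a turn 8.59, either way. A call with a gripper value outside its range is refused whole. The fingers move at their own pace and stop on an object; "grip_force" is the grip in N (left out, the last holds). Time passes only in rows, so rows that do not move let the fingers close. It gives the time, the measured TCP pose, the force, the opening and the grip force at its end, in the units of the state.
- r.state(): the state, without advancing time (a new reading comes with each control period).
- r.camera(name): name is "side" or "top" or "wrist"; returns (picture, depth): 420x560x3 uint8, blue, green, red; 420x560 float32, m along the optical axis (not along the pixel's ray), 0 where there is no reading.
- r.camera_info(name): a dict with "mtx" (3x3 intrinsics, pixels), "extrinsics" (4x4, takes a point from world to camera coordinates); the wrist camera has in their place "T_tool_cam" (4x4, takes a point from camera to tool coordinates, whose origin is the TCP and whose axes are the flange's). Camera axes: x right, y down, z forward; pixel columns grow to the right and rows downward; lengths in m; the calibration is good to about 2 mm. A picture is of the moment at which its call begins: read the wrist's pose just before it. camera_info takes no time and is no camera call.
- r.sign_off(): hands the job in; it is judged then, once.
Trained networks look in the newest picture that a camera, given by its name, has taken for a name from the list of things; names that differ only in an ending like _2 or _b are one class to them, and where a whole thing is asked for, a point or a joint stands for the part that bears it (a point fixed in the world has none). Each returns a list of dicts, best first, with "score" (0 to 1); they miss things now and then, are a little off and sometimes report something else, mostly with a low value. They report only what shows in the picture. A call takes as long as a camera call.
- r.recognise(thing, camera): "position" ([x, y, z] in m, in the coordinates of the camera as it stood for that picture, good to about 4 mm: the middle of the surface that is visible of it).
- r.mark_of(thing, camera): "position" ([x, y, z] in m, in the coordinates of the camera as it stood for that picture, good to about 4 mm: a listed point, or the origin of a listed thing).
The state is a dict: "time_s": time; "joint_pos": joint angles; "qd": joint speeds; "effort": joint torques, N m; "tcp_pos": TCP position; "tool_rot": TCP orientation; "force": force on the tool from outside, world axes, zero at the start; "ft_torque": the same for the moment, N m; "gripper_width": finger opening in m; "grasp_force": force on a finger pad.
Only numpy, scipy, OpenCV 4.12 (cv2) and the standard library are available. Lean on these libraries where they do the work, as an engineer would, in place of code of your own. Each camera call takes 0.05 s, during which the arm holds its last target. There are 200 camera calls.

## Working session

There is one attempt and no reset: what is moved stays moved. The work goes in short steps, Python scripts to look and compute and a tool call to move; the robot and the scene stay as the last step left them, time stands still between calls to the robot, and variables do not carry over. Pictures are saved under pics/ and viewed, at most 10 in all, crops included, and the job is handed in when it is done.

Besides the shell and the picture viewer there is one more tool, called after "Emit:" as a command line: name --argument value ..., lists and objects as JSON in quotes. arm_command: Moves the arm, as the interface text tells. Its arguments: {"type":"object","properties":{"deltas":{"type":"array","items":{"type":"array"}},"grip_force":{"type":"number"}},"required":["deltas"]}

```bash
mkdir -p pics; cat > h.py <<'E'
from station import r
import numpy as np, cv2
from scipy.spatial.transform import Rotation as R
def w(cam,p):
    return (np.linalg.inv(np.array(r.camera_info(cam)["extrinsics"]))@np.r_[p,1])[:3]
def cloud(cam,d):
    i=r.camera_info(cam);K=np.array(i["mtx"]);v,u=np.indices(d.shape)
    P=np.stack([(u-K[0,2])/K[0,0]*d,(v-K[1,2])/K[1,1]*d,d,np.ones_like(d)],-1)
    return (P@np.linalg.inv(np.array(i["extrinsics"])).T)[...,:3]
E
python3 - <<'E'
from h import *
print(r.tip_reach,{k:np.round(v,3) for k,v in r.state().items()})
for c in("top","side"):
    im,d=r.camera(c);cv2.imwrite(f"pics/{c}0.png",im);np.save(f"{c}0.npy",d)
    for t in["station","bay_stop","carousel_mid","date_stamp_mid","till_roll_1_mid","clip_tin_mid","ink_pad_mid","stapler","calculator","correction_roller"]:
        print(c,t,[(round(x["score"],2),np.round(w(c,x["position"]),3).tolist()) for x in r.mark_of(t,c)[:3]])
E
```

```text
0.019 {'time_s': np.float64(0.0), 'joint_pos': array([-1.18 ,  0.468, -0.012,  1.604,  0.006,  1.071, -0.056]), 'qd': array([ 0.001, -0.   , -0.001, -0.   ,  0.   ,  0.001, -0.001]), 'effort': array([-1.0000e-03, -5.2058e+01, -1.3000e-02, -2.4375e+01, -5.7000e-02,
        1.8000e-02,  0.0000e+00]), 'tcp_pos': array([0.273, 0.589, 0.233]), 'tool_rot': array([-3.14 ,  0.   ,  2.708]), 'force': array([-0.266,  1.025, -0.687]), 'ft_torque': array([-0.032, -0.054,  0.029]), 'grasp_force': np.float64(0.0), 'gripper_width': np.float64(0.092)}
top station []
top bay_stop [(0.9, [0.541, 0.067, 0.001])]
top carousel_mid [(0.73, [0.657, 0.085, 0.065])]
top date_stamp_mid [(0.85, [0.61, 0.019, 0.049])]
top till_roll_1_mid [(0.26, [0.474, 0.053, 0.01])]
top clip_tin_mid [(0.75, [0.712, 0.043, 0.034]), (0.15, [0.54, 0.067, 0.002])]
top ink_pad_mid [(0.97, [0.476, 0.053, 0.012])]
top stapler [(0.93, [0.601, 0.288, -0.002])]
top calculator [(0.77, [0.455, -0.21, 0.005])]
top correction_roller [(0.66, [0.444, 0.243, -0.001])]
side station []
side bay_stop [(0.56, [0.543, 0.063, -0.0])]
side carousel_mid [(0.76, [0.652, 0.084, 0.071])]
side date_stamp_mid []
side till_roll_1_mid [(0.97, [0.593, 0.121, 0.059]), (0.47, [0.472, 0.057, 0.013])]
side clip_tin_mid []
side ink_pad_mid [(0.89, [0.472, 0.055, 0.011])]
side stapler [(0.8, [0.608, 0.29, 0.001])]
side calculator [(0.92, [0.457, -0.204, 0.0])]
side correction_roller [(0.8, [0.446, 0.244, -0.001])]
```

View pics/top0.png

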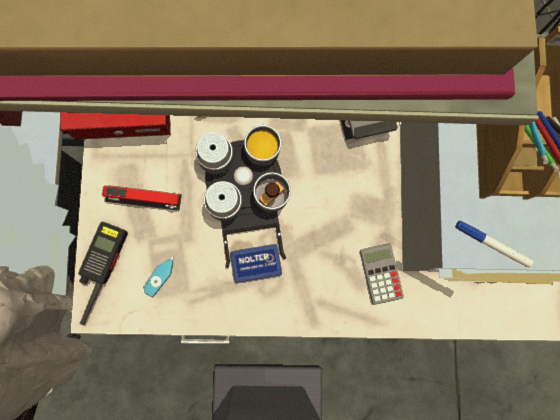

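View pics/side0.png

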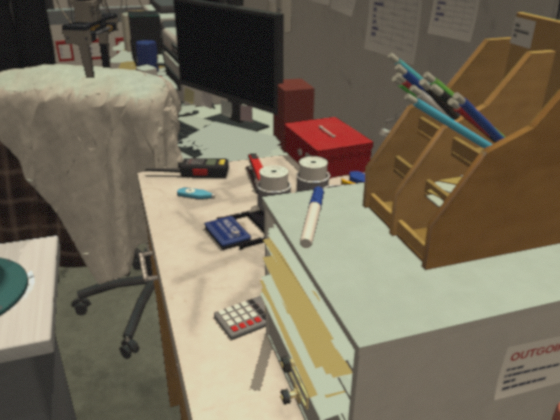

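The top view shows the stamp cup front right at (271,194), the tin at (262,145), the rolls at (214,152) and (223,200), and the pad at (256,263). A shelf hangs over the back. The stamp cup has to turn clockwise about 45°. I'll fit the geometry next.

```bash
cat >> h.py <<'E'
from scipy.optimize import least_squares
def carousel(d,im,show=1):
    """fit axis + cup angle from rim points (z 0.058..0.072)"""
    P=cloud("top",d);m=(d>0)&(abs(P[...,2]-0.0655)<0.004)&(np.hypot(P[...,0]-.655,P[...,1]-.085)<0.12)
    m&=(im.max(-1).astype(int)-im.min(-1)<25)
    Q=P[m][:,:2]
    def res(p):
        a=p[2]+np.arange(4)*np.pi/2
        C=p[:2]+.07*np.c_[np.cos(a),np.sin(a)]
        return abs(np.linalg.norm(Q[:,None]-C,axis=2)-.0353).min(1)
    best=min((least_squares(res,[.655,.085,a],loss="soft_l1",f_scale=.002) for a in np.radians(np.arange(-180,-90,15))),key=lambda s:s.cost)
    return best.x,len(Q),np.median(res(best.x))
E
python3 - <<'E'
from h import *
im=cv2.imread("pics/top0.png");d=np.load("top0.npy");P=cloud("top",d)
x,n,e=carousel(d,im);print("axis",x[:2],np.degrees(x[2]),n,e)
# ink pad blue
hsv=cv2.cvtColor(im,cv2.COLOR_BGR2HSV)
m=cv2.inRange(hsv,(100,120,40),(130,255,255))>0
m&=(abs(P[...,0]-.474)<.07)&(abs(P[...,1]-.055)<.08)
(c,s,a)=cv2.minAreaRect((P[m][:,:2]*1000).astype(np.float32));print("pad",c,s,a,np.median(P[m][:,2]))
# bay black
m=(im.max(-1)<70)&(P[...,0]>.44)&(P[...,0]<.56)&(abs(P[...,1]-.06)<.09)&(d>0)
Q=P[m];print("blk z",np.percentile(Q[:,2],[5,50,95]))
np.set_printoptions(precision=3,suppress=True)
for lo in np.arange(.46,.55,.01):
    q=Q[(Q[:,0]>lo)&(Q[:,0]<lo+.01)];print(round(lo,3),np.sort(q[:,1])[[0,len(q)//4,len(q)//2,3*len(q)//4,-1]] if len(q) else 0)
for X in(.7,.75,.8,.85):
    print(X,[ (y,round(float(np.median(P[(abs(P[...,0]-X)<.01)&(abs(P[...,1]-y)<.01)&(d>0)][:,2])),3)) for y in(-.2,-.12,-.05,.0)])
big=cv2.resize(im[110:300,180:320],None,fx=4,fy=4,interpolation=cv2.INTER_CUBIC)[:600];cv2.imwrite("pics/crop0.png",cv2.resize(im[110:300,180:320],(442,600),interpolation=cv2.INTER_CUBIC))
i=r.camera_info("top");print(i["mtx"],np.linalg.inv(i["extrinsics"])[:3])
E
```

```text
axis [0.65387853 0.08286678] -123.58212325685747 516 0.0009691194662306696
pad (464.07025146484375, 50.24486541748047) (67.53351593017578, 81.25443267822266) 10.856101036071777 0.01843367596852885
blk z [0.00544748 0.01072183 0.01617118]
0.46 [0.108 0.11  0.11  0.112 0.112]
0.47 [0.106 0.108 0.109 0.111 0.111]
0.48 [-0.007 -0.003  0.109  0.111  0.113]
0.49 [-0.005 -0.001  0.003  0.113  0.115]
0.5 [-0.001  0.003  0.005  0.113  0.116]
0.51 [0.001 0.003 0.003 0.005 0.116]
0.52 [0.003 0.005 0.009 0.118 0.12 ]
0.53 [0.004 0.092 0.106 0.114 0.12 ]
0.54 [0.006 0.057 0.082 0.102 0.123]
0.55 [0.008 0.039 0.07  0.101 0.128]
0.7 [(-0.2, 0.001), (-0.12, 0.0), (-0.05, 0.001), (0.0, 0.0)]
0.75 [(-0.2, 0.042), (-0.12, 0.0), (-0.05, 0.0), (0.0, 0.0)]
0.8 [(-0.2, nan), (-0.12, nan), (-0.05, nan), (0.0, nan)]
0.85 [(-0.2, nan), (-0.12, nan), (-0.05, nan), (0.0, nan)]
[[531.301   0.    269.581]
 [  0.    531.301 207.643]
 [  0.      0.      1.   ]] [[ 0.017 -0.989  0.147  0.428]
 [-0.999 -0.022 -0.032  0.062]
 [ 0.035 -0.146 -0.989  1.098]]
  return _methods._mean(a, axis=axis, dtype=dtype,
  ret = ret.dtype.type(ret / rcount)
```

View pics/crop0.png

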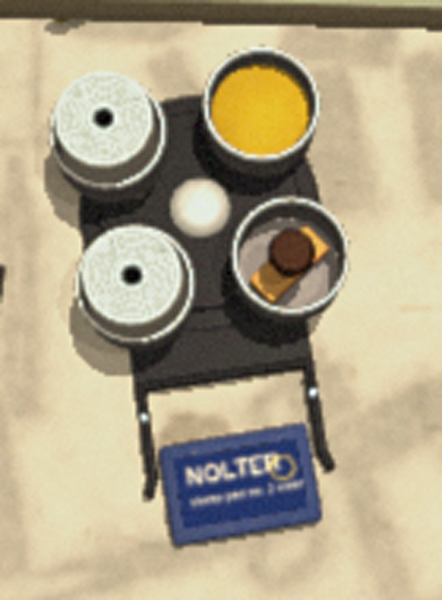

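The fit puts the axis at (0.654, 0.083), the stamp cup at −123.6° and the front at about −170°. Next I move to the right-hand scallop, with the gripper shut.

Emit:
arm_command --deltas '[[0,[-0.038,-0.023,0],[0,0,0]],[0,[-0.038,-0.023,0],[0,0,0]],[0,[-0.038,-0.023,0],[0,0,0]],[0,[-0.038,-0.023,0],[0,0,0]],[0,[-0.038,-0.023,0],[0,0,0]],[0,[-0.038,-0.023,0],[0,0,0]],[0,[-0.038,-0.023,0],[0,0,0]],[0,[-0.038,-0.023,0],[0,0,0]]]' --grip_force 10

```text
time_s: 1.9
tcp_pos: [0.4726, 0.2935, 0.2339]
tool_rot: [3.141, 0.0, 2.708]
force: [-0.3, -0.4, 0.4]
gripper_width: 0.0299
grasp_force: 0.0
```

Emit:
arm_command --deltas '[[0,[-0.038,-0.023,0],[0,0,0]],[0,[-0.038,-0.023,0],[0,0,0]],[0,[-0.038,-0.023,0],[0,0,0]],[0,[-0.038,-0.023,0],[0,0,0]],[0,[-0.038,-0.023,0],[0,0,0]],[0,[-0.038,-0.023,0],[0,0,0]],[0,[-0.038,-0.023,0],[0,0,0]],[0,[-0.038,-0.023,0],[0,0,0]]]'

```text
time_s: 2.7
tcp_pos: [0.6711, -0.0012, 0.2338]
tool_rot: [3.141, 0.0, 2.708]
force: [0.5, 0.3, 0.3]
gripper_width: 0.0008
grasp_force: 0.0
```

Emit:
arm_command --deltas '[[0,[0,0,0],[0,0,-6]],[0,[0,0,0],[0,0,-6]],[0,[0,0,0],[0,0,-6]],[0,[0,0,0],[0,0,-6]],[0,[0,0,0],[0,0,-6]],[0,[0,0,0],[0,0,-6]],[0,[0,0,0],[0,0,0]]]'

```text
time_s: 3.4
tcp_pos: [0.6702, 0.0002, 0.2336]
tool_rot: [3.141, 0.0, -2.947]
force: [0.1, 0.0, 0.4]
gripper_width: 0.0003
grasp_force: 0.0
```

Emit:
arm_command --deltas '[[0,[0,-0.01,0],[0,0,0]],[0,[0,0,0.03],[0,0,0]],[0,[0,0,0.03],[0,0,0]],[0,[0,0,0.03],[0,0,0]],[0,[0,0,0.03],[0,0,0]],[0,[0,0,0.03],[0,0,0]],[0,[0,0,0.03],[0,0,0]],[0,[0,0,0],[0,0,0]]]'

```text
time_s: 4.2
tcp_pos: [0.6689, -0.0105, 0.0491]
tool_rot: [3.141, -0.008, -2.949]
force: [0.1, -0.1, -0.5]
gripper_width: 0.0002
grasp_force: 0.0
```

```bash
python3 - <<'E'
from h import *
# arc plan: finger from (.672,-.010); world targets at radius .085, tool y stays radial
import math
c=np.array([.654,.083])
for th in range(-79,-141,-6):
    print(th,np.round(c+.085*np.array([math.cos(math.radians(th)),math.sin(math.radians(th))]),3))
E
```

```text
-79 [ 0.67 -0.  ]
-85 [ 0.661 -0.002]
-91 [ 0.653 -0.002]
-97 [ 0.644 -0.001]
-103 [0.635 0.   ]
-109 [0.626 0.003]
-115 [0.618 0.006]
-121 [0.61 0.01]
-127 [0.603 0.015]
-133 [0.596 0.021]
-139 [0.59  0.027]
```

Emit:
arm_command --deltas '[[0,[0,0.01,0],[0,0,0]],[0,[0.0044,0.0001,0],[0,0,3]],[0,[0.0044,0.0001,0],[0,0,3]],[0,[0.0044,0.0001,0],[0,0,3]],[0,[0.0044,0.0001,0],[0,0,3]],[0,[0.0044,0.0001,0],[0,0,3]],[0,[0.0044,0.0001,0],[0,0,3]],[0,[0.0044,0.0001,0],[0,0,3]]]'

```text
time_s: 5.0
tcp_pos: [0.6419, 0.0006, 0.0566]
tool_rot: [3.14, 0.006, 2.967]
force: [2.2, 0.2, -0.7]
gripper_width: 0.0004
grasp_force: 0.9
```

Emit:
arm_command --deltas '[[0,[0.0044,0.0001,0],[0,0,3]],[0,[0.0044,0.0001,0],[0,0,3]],[0,[0.0044,0.0001,0],[0,0,3]],[0,[0.0044,0.0001,0],[0,0,3]],[0,[0.0044,0.0001,0],[0,0,3]],[0,[0.0044,0.0001,0],[0,0,3]],[0,[0.0044,0.0001,0],[0,0,3]],[0,[0,0,0],[0,0,0]]]'

```text
time_s: 5.8
tcp_pos: [0.6124, 0.0116, 0.0561]
tool_rot: [3.139, 0.003, 2.603]
force: [0.7, 0.2, 0.4]
gripper_width: 0.0006
grasp_force: 0.2
```

```bash
python3 - <<'E'
from h import *
im,d=r.camera("top");cv2.imwrite("pics/top1.png",im);np.save("top1.npy",d)
x,n,e=carousel(d,im);print("axis",x[:2],np.degrees(x[2]),n,e)
print([(round(q["score"],2),np.round(w("top",q["position"]),3).tolist()) for q in r.mark_of("date_stamp_mid","top")])
E
```

```text
axis [0.65463266 0.08286027] -159.8998365760435 230 0.0014291305164135515
[(0.64, [0.658, 0.085, 0.066]), (0.61, [0.541, 0.067, -0.001]), (0.52, [0.583, 0.056, 0.048])]
```

View pics/top1.png

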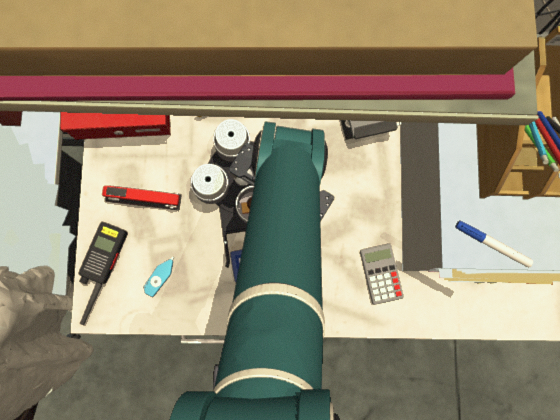

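The arm stands over the right side. The stamp cup shows at (245,203) and both rolls are standing. About 10° of turn remain. I'll pin down the stand's yaw from the first picture.

```bash
python3 - <<'E'
from h import *
im=cv2.imread("pics/top0.png");i=r.camera_info("top");K=np.array(i["mtx"]);E=np.array(i["extrinsics"])
def rect(z,x0=.43,x1=.57,y0=-.03,y1=.15,s=.00025):
    X,Y=np.meshgrid(np.arange(x0,x1,s),np.arange(y0,y1,s),indexing="ij")
    p=np.stack([X,Y,np.full_like(X,z)],-1)@E[:3,:3].T+E[:3,3]
    uv=p@K.T
    return cv2.remap(im,(uv[...,0]/uv[...,2]).astype(np.float32),(uv[...,1]/uv[...,2]).astype(np.float32),cv2.INTER_CUBIC),X,Y
g,X,Y=rect(.013);k=cv2.cvtColor(g,cv2.COLOR_BGR2GRAY)<95
def fit(p):
    p=np.array(p);vx,vy,a,b=cv2.fitLine(p.astype(np.float32),cv2.DIST_HUBER,0,.001,.001).ravel();return np.degrees(np.arctan2(vy,vx)),a,b
L=[];Rr=[];S=[]
for ix in range(X.shape[0]):
    x=X[ix,0]
    ys=Y[ix][k[ix]]
    if .495<x<.525:
        l=ys[ys>.09]; q=ys[ys<.03]
        if len(l):L.append((x,l.max()))
        if len(q):Rr.append((x,q.min()))
for iy in range(X.shape[1]):
    y=Y[0,iy]
    if .025<y<.095:
        xs=X[:,iy][k[:,iy]&(X[:,iy]>.51)]
        if len(xs):S.append((xs.min(),y))
print("left outer",fit(L),"right outer",fit(Rr),"stop",fit(S))
cv2.imwrite("pics/rect0.png",cv2.flip(cv2.rotate(k.astype(np.uint8)*255,cv2.ROTATE_180),1)[:, ::-1])
E
```

```text
left outer (np.float32(7.635533), np.float32(0.506325), np.float32(0.117275)) right outer (np.float32(10.02806), np.float32(0.51015), np.float32(-0.000825)) stop (np.float32(-80.218475), np.float32(0.5401), np.float32(0.0681))
```

View pics/rect0.png

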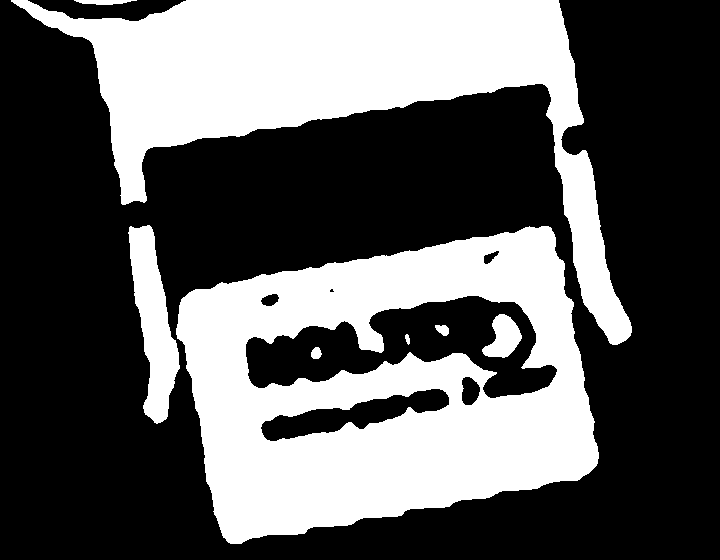

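The thresholded plan view shows the stop edge running (147,148)–(550,88), so the stand's yaw is about 10° and the target −170°. The pad is already square to the bay, with its right edge near the right rail. I push 10° more, then back out and check.

Emit:
arm_command --deltas '[[0,[0.0044,0.0001,0],[0,0,3]],[0,[0.0044,0.0001,0],[0,0,3]],[0,[0.0044,0.0001,0],[0,0,3]],[0,[0.0015,0,0],[0,0,1]],[0,[0,0,0],[0,0,0]],[0,[0,0,0],[0,0,0]]]'

```text
time_s: 6.5
tcp_pos: [0.5989, 0.0189, 0.0538]
tool_rot: [3.142, -0.0, 2.43]
force: [0.1, -0.2, 0.4]
gripper_width: 0.0007
grasp_force: 0.2
```

```bash
python3 - <<'E'
from h import *
im,d=r.camera("top");cv2.imwrite("pics/top2.png",im);np.save("top2.npy",d)
x,n,e=carousel(d,im);print("axis",x[:2],np.degrees(x[2]),n,e)
E
```

```text
axis [0.65445899 0.08263778] -169.52584055956018 217 0.0010962160428849357
```

Emit:
arm_command --deltas '[[0,[-0.005,0,0],[0,0,0]],[0,[0,-0.03,0],[0,0,0]],[0,[0,0,-0.04],[0,0,0]],[0,[0,0,-0.04],[0,0,0]],[0,[0,0,-0.04],[0,0,0]],[0,[0.045,-0.025,0],[0,0,0]],[0,[0.045,-0.025,0],[0,0,0]],[0,[0.045,-0.025,0],[0,0,0]]]'

```text
time_s: 7.35
tcp_pos: [0.4346, 0.0237, 0.1736]
tool_rot: [3.142, -0.0, 2.428]
force: [0.1, 0.1, 1.0]
gripper_width: 0.0008
grasp_force: 0.0
```

Emit:
arm_command --deltas '[[0.5,[0.045,-0.025,0],[0,0,-6.3]],[0.5,[0,0,0],[0,0,-6.3]],[0.5,[0,0,0],[0,0,-6.3]],[0.5,[0,0,0],[0,0,-6.3]],[0.5,[0,0,0],[0,0,-6.3]],[0.5,[0,0,0],[0,0,-6.3]],[0.5,[0,0,0],[0,0,-6.3]],[0.5,[0,0,0],[0,0,-6.3]]]'

```text
time_s: 8.15
tcp_pos: [0.3873, 0.0337, 0.1736]
tool_rot: [-3.142, -0.0, -2.971]
force: [0.2, 0.6, 0.8]
gripper_width: 0.0458
grasp_force: 0.0
```

```bash
python3 - <<'E'
from h import *
im,d=r.camera("top");cv2.imwrite("pics/top3.png",im);np.save("top3.npy",d)
x,n,e=carousel(d,im);print("axis",x[:2],np.degrees(x[2]),n,e)
s=r.state();print(s["tcp_pos"],s["tool_rot"],s["gripper_width"])
print([(round(q["score"],2),np.round(w("top",q["position"]),3).tolist()) for q in r.mark_of("date_stamp_mid","top")])
E
```

```text
axis [0.65396949 0.08276911] -169.74592250539166 501 0.0010131020153638232
[0.38733799 0.03365358 0.17365348] [-3.14152372e+00 -1.85881152e-04 -2.96651325e+00] 0.04619491110223444
[(0.84, [0.581, 0.066, 0.051])]
```

View pics/top3.png

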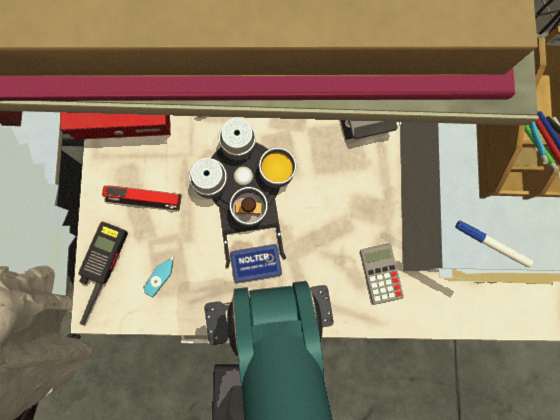

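The cups are at −169.7°: stamp front-centre at (248,206), rolls and tin upright. Next I lower the half-open fingers in front of the pad and push it along the bay.

Emit:
arm_command --deltas '[[0.5,[0,0.002,0.04],[0,0,0]],[0.5,[0,0,0.04],[0,0,0]],[0.5,[0,0,0.04],[0,0,0]],[0.5,[0,0,0.014],[0,0,0]],[0.5,[0,0,0.006],[0,0,0]],[0.5,[0,0,0.005],[0,0,0]],[0.5,[0,0,0],[0,0,0]]]'

```text
time_s: 8.95
tcp_pos: [0.3873, 0.0359, 0.0288]
tool_rot: [3.142, 0.001, -2.976]
force: [0.5, -0.2, 0.6]
gripper_width: 0.046
grasp_force: 0.0
```

Emit:
arm_command --deltas '[[0.5,[-0.01,0,0],[0,0,0]],[0.5,[-0.01,0,0],[0,0,0]],[0.5,[-0.01,0,0],[0,0,0]],[0.5,[-0.006,0,0],[0,0,0]],[0.5,[-0.005,0,0],[0,0,0]],[0.5,[-0.005,0,0],[0,0,0]],[0.5,[-0.005,0,0],[0,0,0]],[0.5,[-0.005,0,0],[0,0,0]]]'

```text
time_s: 9.75
tcp_pos: [0.4421, 0.0452, 0.0285]
tool_rot: [3.142, -0.001, -2.975]
force: [0.2, 0.1, 0.3]
gripper_width: 0.046
grasp_force: 0.3
```

Emit:
arm_command --deltas '[[0.5,[-0.004,0,0],[0,0,0]],[0.5,[-0.004,0,0],[0,0,0]],[0.5,[-0.004,0,0],[0,0,0]],[0.5,[-0.004,0,0],[0,0,0]],[0.5,[0,0,0],[0,0,0]]]'

```text
time_s: 10.25
tcp_pos: [0.4587, 0.0479, 0.0286]
tool_rot: [-3.141, 0.001, -2.975]
force: [0.9, -0.4, -0.1]
gripper_width: 0.0462
grasp_force: 0.0
```

Emit:
arm_command --deltas '[[0.5,[-0.002,0,0],[0,0,0]],[0.5,[-0.002,0,0],[0,0,0]],[0.5,[-0.002,0,0],[0,0,0]],[0.5,[0,0,0],[0,0,0]]]'

```text
time_s: 10.65
tcp_pos: [0.4642, 0.0489, 0.0286]
tool_rot: [-3.142, 0.001, -2.975]
force: [0.1, 0.2, -1.2]
gripper_width: 0.0462
grasp_force: 0.0
```

Emit:
arm_command --deltas '[[0.5,[-0.001,0,0],[0,0,0]],[0.5,[-0.001,0,0],[0,0,0]],[0.5,[0,0,0],[0,0,0]]]'

```text
time_s: 10.95
tcp_pos: [0.4659, 0.0492, 0.0286]
tool_rot: [3.142, 0.0, -2.975]
force: [0.2, 0.2, -0.7]
gripper_width: 0.046
grasp_force: 0.0
```

Emit:
arm_command --deltas '[[0.5,[-0.001,0,0],[0,0,0]],[0.5,[-0.001,0,0],[0,0,0]],[0.5,[0,0,0],[0,0,0]]]'

```text
time_s: 11.25
tcp_pos: [0.4681, 0.0495, 0.0286]
tool_rot: [-3.142, 0.0, -2.975]
force: [-0.0, -0.0, 0.5]
gripper_width: 0.0457
grasp_force: 0.0
```

Emit:
arm_command --deltas '[[0.5,[-0.001,0,0],[0,0,0]],[0.5,[-0.0005,0,0],[0,0,0]],[0.5,[0,0,0],[0,0,0]]]'

```text
time_s: 11.55
tcp_pos: [0.4695, 0.0497, 0.0286]
tool_rot: [-3.142, 0.0, -2.975]
force: [0.8, -0.8, -0.1]
gripper_width: 0.0459
grasp_force: 0.0
```

Emit:
arm_command --deltas '[[0.5,[-0.001,0,0],[0,0,0]],[0.5,[-0.0005,0,0],[0,0,0]],[0.5,[0,0,0],[0,0,0]]]'

```text
time_s: 11.85
tcp_pos: [0.4701, 0.0499, 0.0285]
tool_rot: [3.141, -0.001, -2.975]
force: [-1.9, -0.5, 1.8]
gripper_width: 0.0457
grasp_force: 1.3
```

```bash
python3 - <<'E'
from h import *
s=r.state();print(s["tcp_pos"],s["force"])
im,d=r.camera("side");cv2.imwrite("pics/side4.png",cv2.resize(im[150:270,180:340],(800,600),interpolation=cv2.INTER_CUBIC))
for t in("ink_pad_mid","bay_stop"):print([(round(q["score"],2),np.round(w("side",q["position"]),4).tolist()) for q in r.mark_of(t,"side")[:2]])
E
```

```text
[0.470111   0.04985158 0.02848676] [-1.87487692 -0.48574844  1.76801199]
[(0.96, [0.5041, 0.0594, 0.0101])]
[(0.65, [0.5393, 0.0607, 0.0018]), (0.35, [0.6049, 0.2879, 0.0038])]
```

View pics/side4.png

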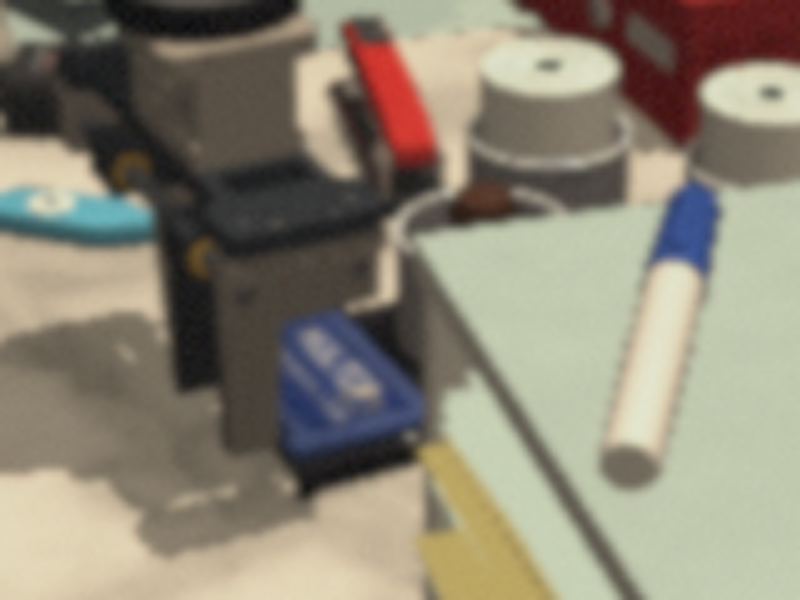

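The side view shows the fingers on the pad's front edge at about (290,400). Force is just starting, so I press a little further to confirm it is against the stop.

Emit:
arm_command --deltas '[[0.5,[-0.001,0,0],[0,0,0]],[0.5,[0,0,0],[0,0,0]],[0.5,[0,0,0],[0,0,0]]]'

```text
time_s: 12.3
tcp_pos: [0.4702, 0.0499, 0.0284]
tool_rot: [3.141, -0.003, -2.975]
force: [-5.6, -1.4, 3.6]
gripper_width: 0.0458
grasp_force: 2.7
```

Emit:
arm_command --deltas '[[0.5,[-0.001,0,0],[0,0,0]],[0.5,[0,0,0],[0,0,0]],[0.5,[0,0,0],[0,0,0]]]'

```text
time_s: 12.6
tcp_pos: [0.4703, 0.0499, 0.0282]
tool_rot: [3.141, -0.005, -2.975]
force: [-6.2, -1.9, 5.9]
gripper_width: 0.0458
grasp_force: 3.6
```

The pad is hard against the stop: the position stalled and the force rose to 6 N. Now I back off and check.

Emit:
arm_command --deltas '[[0.5,[0.01,0,0],[0,0,0]],[0.5,[0.03,0,0],[0,0,0]],[0.5,[0.03,0,0],[0,0,0]],[0.5,[0,0,-0.04],[0,0,0]],[0.5,[0,0,-0.05],[0,0,0]],[0.5,[0,0,-0.05],[0,0,0]],[0.5,[0,0,-0.05],[0,0,0]],[0.5,[0,0,0],[0,0,0]]]'

```text
time_s: 13.4
tcp_pos: [0.4083, 0.0397, 0.2249]
tool_rot: [3.139, 0.016, -2.975]
force: [1.6, 0.1, -0.8]
gripper_width: 0.0457
grasp_force: 0.0
```

```bash
python3 - <<'E'
from h import *
im,d=r.camera("top");cv2.imwrite("pics/top5.png",im)
x,n,e=carousel(d,im);print("axis",x[:2],np.degrees(x[2]),n,e)
for t in("ink_pad_mid","bay_stop","date_stamp_mid"):print([(round(q["score"],2),np.round(w("top",q["position"]),4).tolist()) for q in r.mark_of(t,"top")[:2]])
cv2.imwrite("pics/crop5.png",cv2.resize(im[110:300,90:420],(800,461),interpolation=cv2.INTER_CUBIC))
E
```

```text
axis [0.65401198 0.08276826] -169.82957901777576 495 0.0009540347180967898
[(0.73, [0.5082, 0.0569, 0.013]), (0.27, [0.6629, 0.0136, 0.0343])]
[(0.6, [0.5402, 0.0682, 0.0003])]
[(0.57, [0.5825, 0.0669, 0.0498]), (0.42, [0.6404, 0.1533, 0.0575])]
```

View pics/crop5.png

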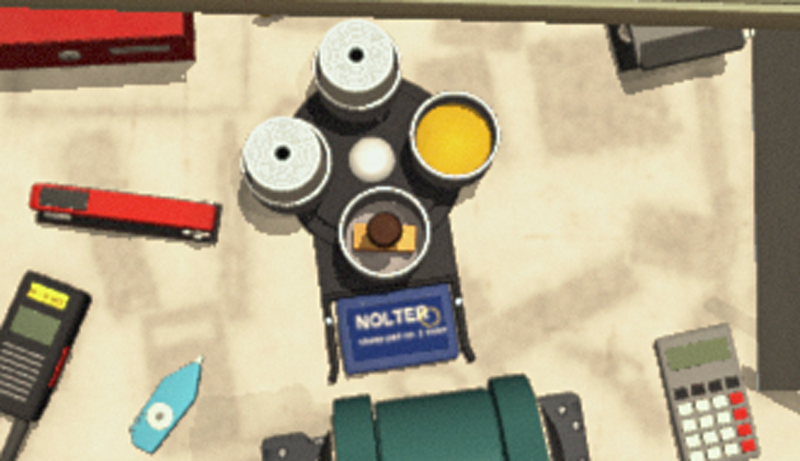

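The pad sits flush at the stop around (398,330), the stamp cup is centred behind it at (385,233), everything stands upright and the neighbours are untouched.

```bash
python3 -c "
from station import r
print(r.sign_off())"
```

```text
the job is handed in; nothing more can be done
None
```

The job is handed in, but the result has not been reported: the date-stamp cup is centred at the front to within about half a degree (camera measurement), the ink pad is against its stop, everything in the cups is upright, and it took about 14 s.

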